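# Seat the knurled guide collar on the router nose and hold it home

### The arm

A 6-joint arm with a two-finger parallel gripper is mounted at the origin on the work surface. World frame = base frame: x ahead of the robot, y to its left, z up, the work surface at z = 0. Lengths are in m, angles in rad, forces in N, time in s.
With the tool pointing down it reaches from about 0.375 to 0.975 m from the base axis. Payload 3.8 kg.
Tool frame: the origin (TCP) lies midway between the tips of the shut fingers; the grasp point (between the pads) lies 19 mm behind it; z points along the fingers, y is the line along which they close (so a half turn about z gives the same grasp; the last joint's range is limited). The gripper opens to 85 mm and grips with 20 to 120 N. Pads are 22 mm wide; open, the fingers measure 114 mm over their backs; the gripper's body (76 mm by 85 mm) begins 54 mm behind the grasp point. The pads swing forward as they close: fully open they stand 13 mm farther back than shut.
Start: joints at [-1.32, 0.264, 1.604, -0, 1.274, -0.037], TCP at [0.192, -0.647, 0.231] pointing down, gripper open.
Joint ranges: [-2.63, 2.63], [-0.94, 2.18], [0.31, 2.57], [-1.31, 4.45], [0, 2.66], [-2.55, 2.55]. Speed limits (rad/s): [2.57, 2.57, 3.14, 3.14, 3.14, 3.14].

### API

Orientations are given as a rotation vector (axis times angle).
In Python, from workcell import bot, imaging gives the robot as it stands.
- The arm moves only by the tool step_arm, never from a script. Its argument "series" is a list of rows, each an object of numbers: "grip": the closure, from -1 (fully open) to 1 (shut); "x", "y", "z": the shift along the tool's x, y, z normalised to -1 to 1, where 1 is 500 mm; "ax", "ay", "az": the turn, a rotation vector about the tool's x, y, z normalised to -1 to 1, where 1 is 30 degrees. A call has 1 to 12 rows; each row is the pose to reach, as a shift and turn from the pose commanded when the call began, along the tool's axes at that moment; what a row does not reach only later rows make up. A row lasts 1/10 s, in which the tool goes at most 50 mm and 8.59 degrees, less where a joint would pass 70% of its speed; a pose out of reach is approached as far as the arm can. A call with a number of a shift or a turn outside -1 to 1 is refused whole. A call with a gripper value outside its range is refused whole. The fingers move at their own pace and stop on an object; "force" is the grip in N (left out, the last holds). Time passes only in rows, so rows that repeat a pose let the fingers close. It gives the time, the measured TCP pose, the force, the opening and the grip force at its end, in the units of the state.
- bot.read_state(): the state, without advancing time (a new reading comes with each control period).
- imaging.read_camera(name): name is "scene" or "side" or "wrist"; returns a dict with "img" (420x560x3 uint8, red, green, blue), "fx", "fy", "cx", "cy" (pixels), "R" (3x3) and "t" (3): a world point X has camera coordinates R X + t. Camera axes: x right, y down, z forward; pixel columns grow to the right and rows downward; lengths in m; the calibration is good to about 2 mm. A picture is of the moment at which its call begins. There is no depth.
- bot.finish_job(): hands the job in; it is judged then, once.
The state is a dict: "time": time; "q": joint angles; "joint_vel": joint speeds; "joint_torque": joint torques, N m; "tool_pos": TCP position; "tcp_rot": TCP orientation; "wrist_force": force on the tool from outside, world axes, zero at the start; "torque": the same for the moment, N m; "width": opening from 0.0 (shut) to 1.0 (fully open); "grip_force": force on a finger pad.
Only numpy, scipy, OpenCV 4.12 (cv2) and the standard library are available. Lean on these libraries where they do the work, as an engineer would, in place of code of your own. Each camera call takes 0.05 s, during which the arm holds its last target. There are 200 camera calls.

### The job

Pick up the tall knurled steel collar and lower it over the upright spigot of the router guide base on the wooden block, turn it until its hidden keyways drop over the spigot's pins, and push it down fully home against the spring washer. Finish while still gripping the collar and holding it pushed home, because the washer lifts it again if you let go; leave the other things on the bench where they are.

Things in the scene. Friction and masses are not known exactly. Their poses are not given: they have to be found in the camera images.
- collar_mid (a point): centre of the knurled steel collar, half-way up. A plain steel ring standing upright on the bench, the taller of the two steel rings: outside diameter 54 mm (55 over the knurl), height 45 mm, through bore 35 mm, about 0.16 kg. z is its axis, up. Grip it across the outside, fingertips ending 5 mm or more above its underside.
- collar_foot (a point): centre of the collar's underside, 22.5 mm below its centre. Inside the lower end, hidden from outside, three blind keyways 120 degrees apart run 19 mm up from the underside, each 10 mm wide at the bore.
- seat (a point): on the spigot's axis at the level of the flat aluminium shoulder, 70 mm above the bench: where the collar's underside lies when fully home. z up along the axis. The fixed guide base is an aluminium disc, 90 mm diameter, its top the shoulder, on a wooden block 110 x 110 x 40 mm.
- spigot_top (a point): centre of the top of the upright steel spigot, 43 mm above the shoulder. Spigot diameter 33 mm, the top 9 mm coned to 20 mm diameter.
- pin_level (a point): on the spigot's axis, 17 mm above the shoulder, level with the tops of three pins 120 degrees apart, 5 mm wide, 3.5 mm proud of the spigot. Where they point is unknown, unrelated to any listed axes. Until keyways meet pins the collar's underside stops at this level; a turn of up to 120 degrees either way finds where it drops (about 15 degrees of play).
- washer (a joint): travel of the steel spring washer (51 mm diameter, around the spigot), m: 0 = up, its top 7 mm above the shoulder; 0.007 = pushed flush with the shoulder. The collar pushes it down: about 3.5 N at the start, 8.5 N when home, then the collar meets the hard shoulder.
- bush_mid (a point): bystander: centre of a low smooth steel ring, 54 mm diameter, 18 mm high, standing on the bench
- jar_mid (a point): bystander: centre of a small amber glass jar, 56 mm diameter, 60 mm high
- tin_mid (a point): bystander: centre of a tin of stain, 86 mm diameter, 100 mm high
- sander_mid (a point): bystander: centre of a cork sanding block, 60 x 100 x 32 mm
- screwdriver: bystander: screwdriver lying on the bench along its x axis, about 200 mm long
- brush: bystander: paint brush lying on the bench along its x axis, about 200 mm long
- offcut: bystander: wood offcut lying flat, 160 x 70 x 20 mm, origin at the centre of its underside, length along x

How it is judged:
By the outcome, as a careful person would: the job done as asked, in the order asked, and still so for the second after the job is handed in, while the arm keeps its last pose, push and grip.
It also fails if it takes over 54 s, if anything falls off the work surface, if the arm or the gripper's body presses on something with over 40 N, if the wrist force passes 120 N, or if a joint passes its speed limit or range.

## Working session

There is one attempt and no reset: what is moved stays moved. The work goes in short steps, Python scripts to look and compute and a tool call to move; the robot and the scene stay as the last step left them, time stands still between calls to the robot, and variables do not carry over. Pictures are saved under pics/ and viewed, at most 10 in all, crops included, and the job is handed in when it is done.

Besides the shell and the picture viewer there is one more tool, called by a JSON object that holds its "fn" and its "kwargs". step_arm: Moves the arm, as the interface text tells. Scaled input: -1 to 1 covers 500 mm each way for a shift and 30 degrees each way for a turn. Its arguments: {"type":"object","properties":{"series":{"type":"array","items":{"type":"object","properties":{"grip":{"type":"number"},"x":{"type":"number","minimum":-1,"maximum":1},"y":{"type":"number","minimum":-1,"maximum":1},"z":{"type":"number","minimum":-1,"maximum":1},"ax":{"type":"number","minimum":-1,"maximum":1},"ay":{"type":"number","minimum":-1,"maximum":1},"az":{"type":"number","minimum":-1,"maximum":1}}}},"force":{"type":"number"}},"required":["series"]}

```bash
mkdir -p pics; python3 - <<'E'
from workcell import bot, imaging
import cv2,numpy as np,pickle
s=bot.read_state();print({k:np.round(v,3) for k,v in s.items()})
D={}
for n in("scene","side"):
    d=imaging.read_camera(n);D[n]=d;cv2.imwrite(f"pics/{n}0.png",d["img"][:,:,::-1]);print(n,d["fx"],d["cx"],d["cy"],np.round(-d["R"].T@d["t"],3),np.round(d["R"],2).tolist())
pickle.dump(D,open("d0.pkl","wb"))
E
```

```text
{'time': np.float64(0.0), 'q': array([-1.32 ,  0.265,  1.605, -0.   ,  1.274, -0.037]), 'joint_vel': array([-0.001, -0.002, -0.001,  0.   , -0.001,  0.001]), 'joint_torque': array([-0.0000e+00, -5.1511e+01, -3.6732e+01, -0.0000e+00,  1.3000e-02,
       -0.0000e+00]), 'tool_pos': array([ 0.191, -0.647,  0.23 ]), 'tcp_rot': array([-3.107, -0.45 ,  0.   ]), 'wrist_force': array([ 0.201, -0.068, -0.332]), 'torque': array([-0.011, -0.039, -0.036]), 'grip_force': np.float64(0.0), 'width': np.float64(0.997)}
scene 543.4325225110123 280.15232976384686 209.09313450542513 [1.193 0.128 1.129] [[-0.18, 0.98, -0.0], [0.84, 0.16, -0.52], [-0.51, -0.1, -0.85]]
side 449.02914126010194 279.43435586073366 205.81353284553856 [0.277 0.957 0.821] [[-0.95, -0.32, 0.02], [-0.21, 0.57, -0.8], [0.24, -0.76, -0.61]]
```

View pics/scene0.png

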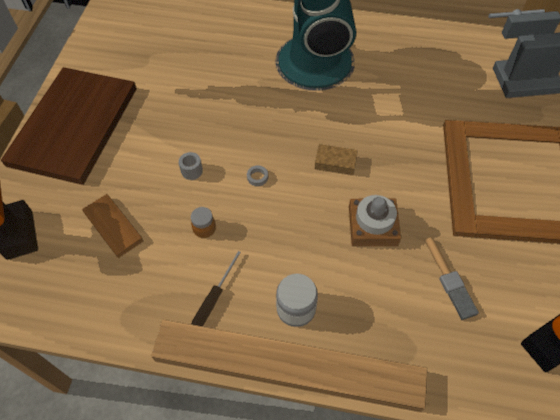

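View pics/side0.png

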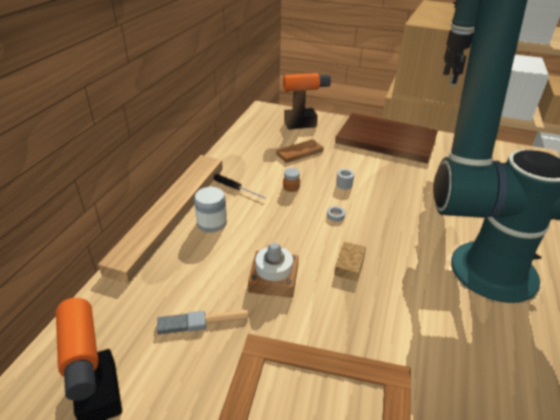

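The scene view shows the collar at about (190,160), the low bush at (257,175), the spigot tip at about (378,205) and the aluminium disc at (377,214). In the side view the collar is at (345,176) and the spigot tip at (274,248). I'll cast rays for a rough estimate.

```bash
cat > h.py <<'E'
import numpy as np,cv2
from scipy.spatial.transform import Rotation as Ro
def ray(d,u,v,z):
    c=-d["R"].T@d["t"]; r=d["R"].T@np.array([(u-d["cx"])/d["fx"],(v-d["cy"])/d["fy"],1]); return c+r*(z-c[2])/r[2]
def proj(d,X):
    p=d["R"]@np.asarray(X)+d["t"]; return np.array([d["fx"]*p[0]/p[2]+d["cx"],d["fy"]*p[1]/p[2]+d["cy"]])
def rel(s,X):  # world target TCP -> tool shift mm
    return Ro.from_rotvec(s["tcp_rot"]).as_matrix().T@(np.asarray(X)-s["tool_pos"])*1000
E
python3 - <<'E'
from h import *;import pickle
from workcell import bot
D=pickle.load(open("d0.pkl","rb"));np.set_printoptions(precision=3,suppress=True)
for n,u,v,z in[("scene",190,159,.045),("side",345,173,.045),("scene",257,174,.018),("side",336,212,.018),("scene",378,204,.113),("side",274,247,.113),("scene",377,214,.07),("scene",203,216,.06)]:print(n,z,ray(D[n],u,v,z))
s=bot.read_state();print(Ro.from_rotvec(s["tcp_rot"]).as_matrix(), rel(s,[*ray(D["scene"],190,159,.045)[:2],.23]))
E
```

```text
scene 0.045 [ 0.442 -0.245  0.045]
side 0.045 [ 0.449 -0.247  0.045]
scene 0.018 [ 0.437 -0.077  0.018]
side 0.018 [ 0.436 -0.075  0.018]
scene 0.113 [0.532 0.219 0.113]
side 0.113 [0.523 0.227 0.113]
scene 0.07 [0.532 0.223 0.07 ]
scene 0.06 [ 0.603 -0.167  0.06 ]
[[ 0.959  0.284 -0.001]
 [ 0.284 -0.959  0.002]
 [ 0.    -0.002 -1.   ]] [ 353.908 -314.21     0.754]
```

{"fn": "step_arm", "kwargs": {"series": [{"x": 0.71, "y": -0.63, "z": 0}, {"x": 0.71, "y": -0.63, "z": 0}, {"x": 0.71, "y": -0.63, "z": 0}, {"x": 0.71, "y": -0.63, "z": 0}, {"x": 0.71, "y": -0.63, "z": 0}, {"x": 0.71, "y": -0.63, "z": 0}, {"x": 0.71, "y": -0.63, "z": 0}, {"x": 0.71, "y": -0.63, "z": 0}, {"x": 0.71, "y": -0.63, "z": 0}, {"x": 0.71, "y": -0.63, "z": 0}, {"x": 0.71, "y": -0.63, "z": 0}, {"x": 0.71, "y": -0.63, "z": 0}]}}

```text
validation failed for argument at $.se...
```

```bash
python3 - <<'E'
from h import *
from workcell import bot, imaging
d=imaging.read_camera("wrist");cv2.imwrite("pics/w1.png",d["img"][:,:,::-1]);s=bot.read_state()
import pickle;pickle.dump((d,s),open("w1.pkl","wb"))
print(s["time"],s["q"],s["tool_pos"],s["tcp_rot"],-d["R"].T@d["t"],d["R"].round(2).tolist(),proj(d,[.444,-.246,.045]))
E
```

```text
0.15 [-1.31990446e+00  2.64583917e-01  1.60509347e+00 -3.46300756e-05
  1.27372605e+00 -3.69215177e-02] [ 0.19142911 -0.6466691   0.23022756] [-3.10733829e+00 -4.50295495e-01  3.55223979e-04] [ 0.27218729 -0.62252883  0.37243828] [[0.28, -0.96, -0.0], [-0.91, -0.27, 0.33], [-0.31, -0.09, -0.95]] [-169.28671738 -314.50522735]
```

View pics/w1.png

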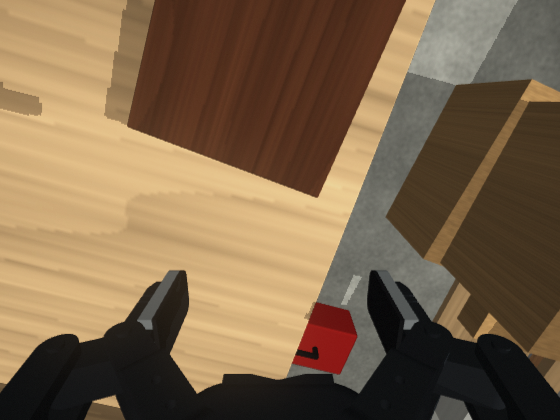

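The move was refused, so this picture still shows the start pose: the brown board edge, and the fingers at (165,310) and (395,310). I'll resend it with every field filled in.

{"fn": "step_arm", "kwargs": {"series": [{"grip": -1.0, "x": 0.71, "y": -0.63, "z": 0.0, "ax": 0.0, "ay": 0.0, "az": 0.0}, {"grip": -1.0, "x": 0.71, "y": -0.63, "z": 0.0, "ax": 0.0, "ay": 0.0, "az": 0.0}]}}

```text
time: 0.35
tool_pos: [0.2442, -0.5619, 0.2303]
tcp_rot: [-3.109, -0.446, 0.0]
wrist_force: [0.9, 0.1, 1.1]
width: 1.003
grip_force: 0.0
```

{"fn": "step_arm", "kwargs": {"series": [{"grip": -1.0, "x": 0.56, "y": -0.495, "z": 0.0, "ax": 0.0, "ay": 0.0, "az": 0.0}, {"grip": -1.0, "x": 0.56, "y": -0.495, "z": 0.0, "ax": 0.0, "ay": 0.0, "az": 0.0}, {"grip": -1.0, "x": 0.56, "y": -0.495, "z": 0.0, "ax": 0.0, "ay": 0.0, "az": 0.0}, {"grip": -1.0, "x": 0.56, "y": -0.495, "z": 0.0, "ax": 0.0, "ay": 0.0, "az": 0.0}, {"grip": -1.0, "x": 0.56, "y": -0.495, "z": 0.0, "ax": 0.0, "ay": 0.0, "az": 0.0}, {"grip": -1.0, "x": 0.56, "y": -0.495, "z": 0.0, "ax": 0.0, "ay": 0.0, "az": 0.0}, {"grip": -1.0, "x": 0.56, "y": -0.495, "z": 0.0, "ax": 0.0, "ay": 0.0, "az": 0.0}, {"grip": -1.0, "x": 0.56, "y": -0.495, "z": 0.0, "ax": 0.0, "ay": 0.0, "az": 0.0}, {"grip": -1.0, "x": 0.56, "y": -0.495, "z": 0.0, "ax": 0.0, "ay": 0.0, "az": 0.0}, {"grip": -1.0, "x": 0.56, "y": -0.495, "z": 0.0, "ax": 0.0, "ay": 0.0, "az": 0.0}]}}

```text
time: 1.35
tool_pos: [0.4426, -0.2453, 0.2311]
tcp_rot: [3.108, 0.453, -0.001]
wrist_force: [0.1, -0.5, 0.1]
width: 0.997
grip_force: 0.0
```

```bash
cat > look.py <<'E'
import sys,pickle
from h import *
from workcell import bot, imaging
np.set_printoptions(precision=4,suppress=True)
d=imaging.read_camera("wrist");cv2.imwrite(f"pics/{sys.argv[1]}.png",d["img"][:,:,::-1]);s=bot.read_state()
pickle.dump((d,s),open(sys.argv[1]+".pkl","wb"))
print(s["time"],s["q"],s["tool_pos"],s["tcp_rot"],s["wrist_force"])
E
python3 look.py w2
```

```text
1.4 [-0.5563 -0.0583  1.9578 -0.0007  1.2424  0.7267] [ 0.4423 -0.246   0.2311] [ 3.1088  0.451  -0.0011] [-0.4715 -0.6207  0.735 ]
```

View pics/w2.png

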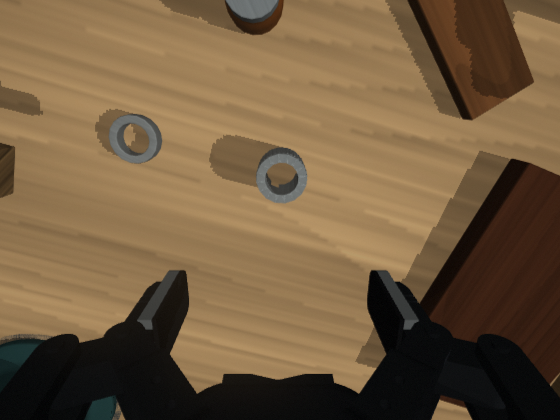

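The picture shows the collar's top face centred at about (282,178), the bush at (135,138) and clear space for the fingers beside the collar.

```bash
python3 - <<'E'
from h import *;import pickle
np.set_printoptions(precision=4,suppress=True)
d,s=pickle.load(open("w2.pkl","rb"))
hsv=cv2.cvtColor(d["img"],cv2.COLOR_RGB2HSV)
m=((hsv[...,1]<60)&(hsv[...,2]>60)).astype(np.uint8);m[:, :245]=0;m[:,320:]=0;m[:140]=0;m[215:]=0
c=max(cv2.findContours(m,0,2)[0],key=cv2.contourArea);print(cv2.boundingRect(c),cv2.minEnclosingCircle(c))
x,y,w,h=cv2.boundingRect(c)
u,v=x+w/2,y+h-w/2
X=ray(d,u,v,.045);print(u,v,X,rel(s,[*X[:2],.009]))
print(proj(d,X),proj(d,X+[.027,0,0]))
E
```

```text
(256, 148, 51, 55) ((280.73333740234375, 175.0), 27.602109909057617)
281.5 177.5 [ 0.4476 -0.248   0.045 ] [  4.6157   3.4068 222.0904]
[281.5 177.5] [289.0546 153.1251]
```

{"fn": "step_arm", "kwargs": {"series": [{"grip": -1.0, "x": 0.009, "y": 0.007, "z": 0.1, "ax": 0.0, "ay": 0.0, "az": 0.0}, {"grip": -1.0, "x": 0.009, "y": 0.007, "z": 0.2, "ax": 0.0, "ay": 0.0, "az": 0.0}, {"grip": -1.0, "x": 0.009, "y": 0.007, "z": 0.3, "ax": 0.0, "ay": 0.0, "az": 0.0}, {"grip": -1.0, "x": 0.009, "y": 0.007, "z": 0.37, "ax": 0.0, "ay": 0.0, "az": 0.0}, {"grip": -1.0, "x": 0.009, "y": 0.007, "z": 0.42, "ax": 0.0, "ay": 0.0, "az": 0.0}, {"grip": -1.0, "x": 0.009, "y": 0.007, "z": 0.444, "ax": 0.0, "ay": 0.0, "az": 0.0}, {"grip": -1.0, "x": 0.009, "y": 0.007, "z": 0.444, "ax": 0.0, "ay": 0.0, "az": 0.0}, {"grip": -1.0, "x": 0.009, "y": 0.007, "z": 0.444, "ax": 0.0, "ay": 0.0, "az": 0.0}]}}

```text
time: 2.2
tool_pos: [0.4486, -0.2489, 0.0103]
tcp_rot: [3.108, 0.449, 0.002]
wrist_force: [0.0, -0.4, 0.6]
width: 0.997
grip_force: 0.0
```

{"fn": "step_arm", "kwargs": {"force": 60, "series": [{"grip": 1.0, "x": 0.0, "y": 0.0, "z": 0.0, "ax": 0.0, "ay": 0.0, "az": 0.0}, {"grip": 1.0, "x": 0.0, "y": 0.0, "z": 0.0, "ax": 0.0, "ay": 0.0, "az": 0.0}, {"grip": 1.0, "x": 0.0, "y": 0.0, "z": 0.0, "ax": 0.0, "ay": 0.0, "az": 0.0}, {"grip": 1.0, "x": 0.0, "y": 0.0, "z": 0.0, "ax": 0.0, "ay": 0.0, "az": 0.0}, {"grip": 1.0, "x": 0.0, "y": 0.0, "z": 0.0, "ax": 0.0, "ay": 0.0, "az": 0.0}, {"grip": 1.0, "x": 0.0, "y": 0.0, "z": 0.0, "ax": 0.0, "ay": 0.0, "az": 0.0}, {"grip": 1.0, "x": 0.0, "y": 0.0, "z": 0.0, "ax": 0.0, "ay": 0.0, "az": 0.0}, {"grip": 1.0, "x": 0.0, "y": 0.0, "z": 0.0, "ax": 0.0, "ay": 0.0, "az": 0.0}]}}

```text
time: 3.0
tool_pos: [0.4496, -0.2486, 0.0113]
tcp_rot: [3.107, 0.451, 0.004]
wrist_force: [0.1, 0.1, 6.4]
width: 0.615
grip_force: 63.6
```

```bash
python3 look.py w3
```

```text
3.05 [-0.5534  0.2068  2.1309 -0.0002  0.8003  0.7294] [ 0.4496 -0.2486  0.0113] [3.1066 0.4506 0.0043] [-1.3746 -0.4008  5.9719]
```

View pics/w3.png

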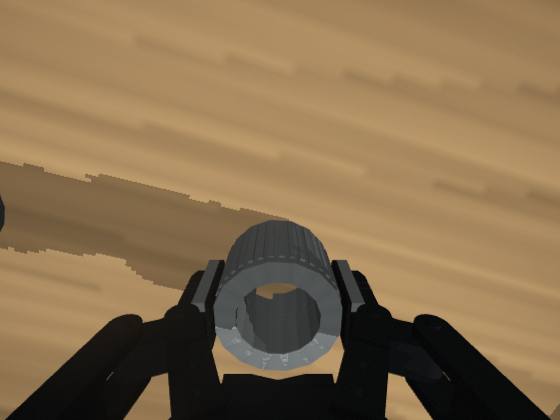

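The collar is held squarely between the pads, with its top face centred at about (277,316). I'll lift and carry it to a viewing point about 60 mm short of the spigot.

{"fn": "step_arm", "kwargs": {"series": [{"grip": 1.0, "x": 0.0, "y": 0.0, "z": -0.06, "ax": 0.0, "ay": 0.0, "az": 0.0}, {"grip": 1.0, "x": 0.0, "y": 0.0, "z": -0.14, "ax": 0.0, "ay": 0.0, "az": 0.0}, {"grip": 1.0, "x": 0.0, "y": 0.0, "z": -0.22, "ax": 0.0, "ay": 0.0, "az": 0.0}, {"grip": 1.0, "x": 0.0, "y": 0.0, "z": -0.3, "ax": 0.0, "ay": 0.0, "az": 0.0}, {"grip": 1.0, "x": 0.0, "y": 0.0, "z": -0.36, "ax": 0.0, "ay": 0.0, "az": 0.0}, {"grip": 1.0, "x": 0.0, "y": 0.0, "z": -0.4, "ax": 0.0, "ay": 0.0, "az": 0.0}]}}

```text
time: 3.65
tool_pos: [0.449, -0.2481, 0.2129]
tcp_rot: [3.106, 0.451, 0.006]
wrist_force: [0.5, 0.6, -2.9]
width: 0.618
grip_force: 64.0
```

{"fn": "step_arm", "kwargs": {"series": [{"grip": 1.0, "x": 0.015, "y": -0.043, "z": 0.0, "ax": 0.0, "ay": 0.0, "az": 0.0}, {"grip": 1.0, "x": 0.045, "y": -0.128, "z": 0.0, "ax": 0.0, "ay": 0.0, "az": 0.0}, {"grip": 1.0, "x": 0.075, "y": -0.214, "z": 0.0, "ax": 0.0, "ay": 0.0, "az": 0.0}, {"grip": 1.0, "x": 0.105, "y": -0.3, "z": 0.0, "ax": 0.0, "ay": 0.0, "az": 0.0}, {"grip": 1.0, "x": 0.135, "y": -0.385, "z": 0.0, "ax": 0.0, "ay": 0.0, "az": 0.0}, {"grip": 1.0, "x": 0.165, "y": -0.47, "z": 0.0, "ax": 0.0, "ay": 0.0, "az": 0.0}, {"grip": 1.0, "x": 0.195, "y": -0.556, "z": 0.0, "ax": 0.0, "ay": 0.0, "az": 0.0}, {"grip": 1.0, "x": 0.225, "y": -0.642, "z": 0.0, "ax": 0.0, "ay": 0.0, "az": 0.0}, {"grip": 1.0, "x": 0.255, "y": -0.728, "z": 0.0, "ax": 0.0, "ay": 0.0, "az": 0.0}, {"grip": 1.0, "x": 0.285, "y": -0.813, "z": 0.0, "ax": 0.0, "ay": 0.0, "az": 0.0}, {"grip": 1.0, "x": 0.301, "y": -0.856, "z": 0.0, "ax": 0.0, "ay": 0.0, "az": 0.0}, {"grip": 1.0, "x": 0.301, "y": -0.856, "z": 0.0, "ax": 0.0, "ay": 0.0, "az": 0.0}]}}

```text
time: 4.85
tool_pos: [0.4704, 0.2085, 0.2095]
tcp_rot: [-3.107, -0.457, -0.001]
wrist_force: [0.1, -1.5, -2.1]
width: 0.617
grip_force: 64.0
```

```bash
python3 look.py w4
```

```text
4.9 [ 0.3659 -0.0272  1.969  -0.0003  1.2     1.6456] [0.4703 0.2068 0.2093] [ 3.1081  0.4558 -0.0002] [-0.0856 -1.3338 -1.855 ]
```

View pics/w4.png

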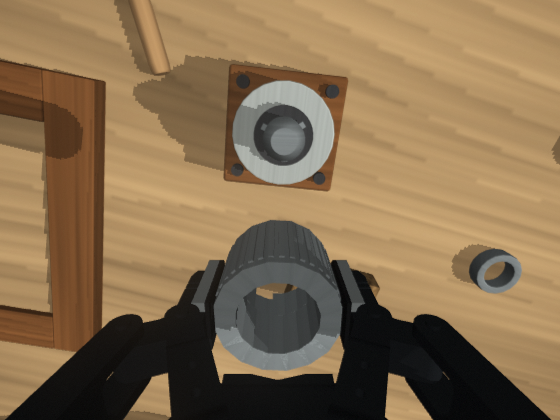

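The base disc is centred near (283,132), the spigot near (288,140), and there are pin glints near (263,127) and (304,126). Next I'll fit circles and enlarge a crop.

```bash
python3 - <<'E'
from h import *;import pickle
np.set_printoptions(precision=4,suppress=True)
d,s=pickle.load(open("w4.pkl","rb"));im=d["img"]
hsv=cv2.cvtColor(im,cv2.COLOR_RGB2HSV)
m=((hsv[...,1]<50)&(hsv[...,2]>140)).astype(np.uint8);m[:, :215]=0;m[:,350:]=0;m[:60]=0;m[200:]=0
c=max(cv2.findContours(m,0,2)[0],key=cv2.contourArea);e=cv2.fitEllipse(cv2.convexHull(c));print("disc",e,ray(d,*e[0],.07))
crop=im[75:190,225:345]
cv2.imwrite("pics/c4.png",cv2.resize(crop,None,fx=5,fy=5,interpolation=cv2.INTER_CUBIC)[:,:,::-1])
X=ray(d,*e[0],.07);print("pred top px",proj(d,[X[0],X[1],.113]))
Rt=Ro.from_rotvec(s["tcp_rot"]).as_matrix()
# collar in hand: top plane about 34 mm above TCP
m=((hsv[...,1]<60)&(hsv[...,2]>120)).astype(np.uint8);
print("collar top centre z",[ (rel(s,ray(d,277.5,v,s["tool_pos"][2]+.034))) for v in(312,316,320)])
E
```

```text
disc ((283.23193359375, 132.1062469482422), (100.88655853271484, 103.42001342773438), 8.066807746887207) [0.5254 0.2203 0.07  ]
pred top px [284.1877 138.019 ]
collar top centre z [array([  1.9671,  -1.9878, -34.0008]), array([  0.0023,  -1.9855, -34.0005]), array([ -1.9821,  -1.9832, -34.0002])]
```

View pics/c4.png

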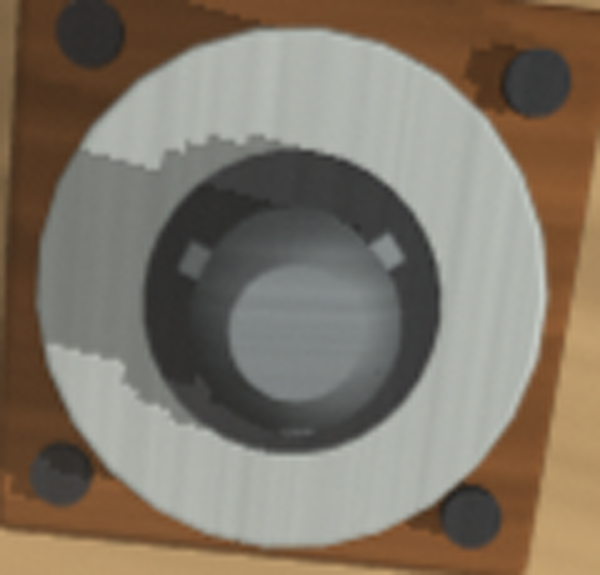

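The crop puts the spigot's top face at crop (295,333), which is image (284,141.6). The pins are at crop (197,260), (387,252) and (297,432). The disc fit is biased by its visible side wall, so I'll use the spigot top and the pins, measured against the held collar's rim.

```bash
python3 - <<'E'
from h import *;import pickle
np.set_printoptions(precision=2,suppress=True)
d,s=pickle.load(open("w4.pkl","rb"));im=d["img"];z0=s["tool_pos"][2]
f=lambda u,v,z:rel(s,ray(d,u,v,z))
cr=lambda a,b:(225+(a+.5)/5-.5,75+(b+.5)/5-.5)
print("top",f(*cr(295,333),.113)," top edges",[f(*cr(a,b),.113) for a,b in((228,333),(362,333),(295,264),(295,402))])
print("disc bottom/left/right",f(*cr(295,547),.07),f(*cr(38,292),.07),f(*cr(548,292),.07))
print("pins",[f(*cr(a,b),.087) for a,b in((197,260),(387,252),(297,432))])
print("washer",[f(*cr(a,b),.077) for a,b in((145,300),(440,300),(295,452))])
g=cv2.cvtColor(im,cv2.COLOR_RGB2GRAY).astype(int)
print(g[362:376,278]);print(g[318,208:222],g[318,336:350])
for u,v in((278,371),(278,262)):print(f(u,v,z0+.034))
E
```

```text
top [54.38  2.38 96.33]  top edges [array([54.36, -7.6 , 96.33]), array([54.39, 12.35, 96.33]), array([64.37,  2.3 , 96.33]), array([44.1 ,  2.45, 96.33])]
disc bottom/left/right [ 10.13   3.45 139.34] [ 55.9  -41.66 139.32] [ 56.01  47.18 139.34]
pins [array([ 62.76, -13.17, 122.32]), array([ 64.07,  17.69, 122.33]), array([ 34.61,   3.31, 122.33])]
washer [array([ 55.3 , -22.53, 132.32]), array([ 55.37,  27.66, 132.34]), array([ 29.18,   3.19, 132.33])]
[133 133 133 133 133 133 132 134 147 162 161 162 159 158]
[25 23 20 23 20 20 45 87 92 91 91 91 92 92] [92 92 92 92 91 52 15  5  7  4 11 15 16 16]
[-29.13  -1.73 -34.  ]
[ 24.99  -1.82 -34.  ]
```

{"fn": "step_arm", "kwargs": {"series": [{"grip": 1.0, "x": 0.06, "y": 0.004, "z": 0.0, "ax": 0.0, "ay": 0.0, "az": 0.0}, {"grip": 1.0, "x": 0.113, "y": 0.008, "z": 0.0, "ax": 0.0, "ay": 0.0, "az": 0.0}, {"grip": 1.0, "x": 0.113, "y": 0.008, "z": 0.06, "ax": 0.0, "ay": 0.0, "az": 0.0}, {"grip": 1.0, "x": 0.113, "y": 0.008, "z": 0.12, "ax": 0.0, "ay": 0.0, "az": 0.0}, {"grip": 1.0, "x": 0.113, "y": 0.008, "z": 0.15, "ax": 0.0, "ay": 0.0, "az": 0.0}, {"grip": 1.0, "x": 0.113, "y": 0.008, "z": 0.158, "ax": 0.0, "ay": 0.0, "az": 0.0}, {"grip": 1.0, "x": 0.113, "y": 0.008, "z": 0.158, "ax": 0.0, "ay": 0.0, "az": 0.0}, {"grip": 1.0, "x": 0.113, "y": 0.008, "z": 0.158, "ax": 0.0, "ay": 0.0, "az": 0.0}]}}

```text
time: 5.7
tool_pos: [0.5272, 0.2178, 0.132]
tcp_rot: [-3.109, -0.45, -0.004]
wrist_force: [0.5, -0.1, -1.9]
width: 0.613
grip_force: 64.1
```

```bash
python3 - <<'E'
from h import *
from workcell import bot, imaging
a=imaging.read_camera("scene");b=imaging.read_camera("side")
def crop(d):
    u,v=proj(d,[.525,.219,.12]).astype(int);print(u,v)
    return cv2.resize(d["img"][v-50:v+50,u-40:u+40],None,fx=5,fy=5,interpolation=cv2.INTER_CUBIC)
cv2.imwrite("pics/c5.png",np.hstack([crop(a),crop(b)])[:,:,::-1])
s=bot.read_state();print(s["tool_pos"],s["wrist_force"],s["torque"],s["q"])
E
```

```text
378 199
274 242
[0.52740179 0.21804718 0.13221883] [ 0.56770803  0.6025769  -1.25965059] [-0.01078758  0.03052405  0.06545075] [ 3.48412977e-01  1.48751743e-01  1.93326328e+00 -4.11781824e-05
  1.05627059e+00  1.63147284e+00]
```

View pics/c5.png

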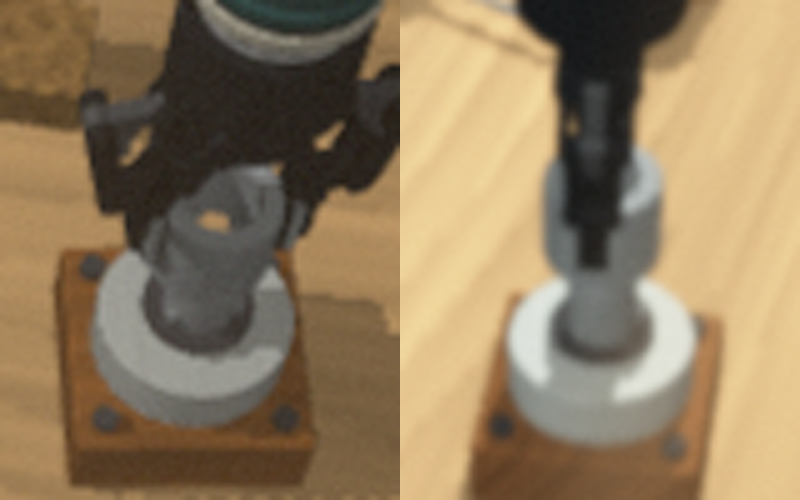

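The close-up shows the collar in line with the spigot: in the side view the collar and disc are both centred at column 603. I'll lower it slowly, watching the forces.

{"fn": "step_arm", "kwargs": {"series": [{"grip": 1.0, "x": 0.0, "y": 0.0, "z": 0.01, "ax": 0.0, "ay": 0.0, "az": 0.0}, {"grip": 1.0, "x": 0.0, "y": 0.0, "z": 0.02, "ax": 0.0, "ay": 0.0, "az": 0.0}, {"grip": 1.0, "x": 0.0, "y": 0.0, "z": 0.03, "ax": 0.0, "ay": 0.0, "az": 0.0}, {"grip": 1.0, "x": 0.0, "y": 0.0, "z": 0.034, "ax": 0.0, "ay": 0.0, "az": 0.0}, {"grip": 1.0, "x": 0.0, "y": 0.0, "z": 0.034, "ax": 0.0, "ay": 0.0, "az": 0.0}]}}

```text
time: 6.3
tool_pos: [0.5262, 0.2194, 0.1133]
tcp_rot: [-3.106, -0.449, -0.001]
wrist_force: [-0.6, 5.1, -1.4]
width: 0.618
grip_force: 64.3
```

{"fn": "step_arm", "kwargs": {"series": [{"grip": 1.0, "x": 0.001, "y": -0.003, "z": 0.0, "ax": 0.0, "ay": 0.0, "az": 0.0}, {"grip": 1.0, "x": 0.001, "y": -0.003, "z": 0.008, "ax": 0.0, "ay": 0.0, "az": 0.0}, {"grip": 1.0, "x": 0.001, "y": -0.003, "z": 0.016, "ax": 0.0, "ay": 0.0, "az": 0.0}, {"grip": 1.0, "x": 0.001, "y": -0.003, "z": 0.022, "ax": 0.0, "ay": 0.0, "az": 0.0}, {"grip": 1.0, "x": 0.001, "y": -0.003, "z": 0.022, "ax": 0.0, "ay": 0.0, "az": 0.0}]}}

```text
time: 6.8
tool_pos: [0.5259, 0.2197, 0.1015]
tcp_rot: [-3.108, -0.45, 0.001]
wrist_force: [-0.1, 5.7, -4.6]
width: 0.623
grip_force: 63.9
```

{"fn": "step_arm", "kwargs": {"series": [{"grip": 1.0, "x": 0.001, "y": -0.002, "z": 0.0, "ax": 0.0, "ay": 0.0, "az": 0.0}, {"grip": 1.0, "x": 0.001, "y": -0.002, "z": 0.004, "ax": 0.0, "ay": 0.0, "az": 0.0}, {"grip": 1.0, "x": 0.001, "y": -0.002, "z": 0.008, "ax": 0.0, "ay": 0.0, "az": 0.0}, {"grip": 1.0, "x": 0.001, "y": -0.002, "z": 0.01, "ax": 0.0, "ay": 0.0, "az": 0.0}, {"grip": 1.0, "x": 0.001, "y": -0.002, "z": 0.01, "ax": 0.0, "ay": 0.0, "az": 0.0}]}}

```text
time: 7.3
tool_pos: [0.5264, 0.2199, 0.0982]
tcp_rot: [3.108, 0.451, -0.0]
wrist_force: [-3.2, 0.2, 4.5]
width: 0.618
grip_force: 64.9
```

The collar now rests on the pins. I'll press lightly and turn with az negative, which is where the last joint has range.

{"fn": "step_arm", "kwargs": {"series": [{"grip": 1.0, "x": 0.0, "y": 0.0, "z": 0.005, "ax": 0.0, "ay": 0.0, "az": -0.1}, {"grip": 1.0, "x": 0.0, "y": -0.001, "z": 0.005, "ax": 0.0, "ay": 0.0, "az": -0.3}, {"grip": 1.0, "x": 0.0, "y": -0.001, "z": 0.005, "ax": 0.0, "ay": 0.0, "az": -0.5}, {"grip": 1.0, "x": 0.0, "y": -0.0015, "z": 0.005, "ax": 0.0, "ay": 0.0, "az": -0.667}, {"grip": 1.0, "x": 0.0, "y": -0.0015, "z": 0.005, "ax": 0.0, "ay": 0.0, "az": -0.667}]}}

```text
time: 7.8
tool_pos: [0.526, 0.2211, 0.0955]
tcp_rot: [-2.983, -0.985, -0.0]
wrist_force: [-2.7, 1.6, -1.1]
width: 0.612
grip_force: 64.3
```

{"fn": "step_arm", "kwargs": {"series": [{"grip": 1.0, "x": 0.0, "y": 0.0, "z": 0.004, "ax": 0.0, "ay": 0.0, "az": 0.0}, {"grip": 1.0, "x": 0.0, "y": 0.0, "z": 0.008, "ax": 0.0, "ay": 0.0, "az": 0.0}, {"grip": 1.0, "x": 0.0, "y": 0.0, "z": 0.008, "ax": 0.0, "ay": 0.0, "az": 0.0}]}}

```text
time: 8.1
tool_pos: [0.5257, 0.221, 0.0899]
tcp_rot: [-2.984, -0.983, 0.002]
wrist_force: [-1.8, 2.3, 0.2]
width: 0.616
grip_force: 64.3
```

```bash
python3 - <<'E'
from workcell import bot
import numpy as np
for i in range(1):
    s=bot.read_state();print(s["tool_pos"],s["wrist_force"],s["torque"],s["tcp_rot"],s["q"])
E
```

```text
[0.52571873 0.22097059 0.08994769] [-1.76956236  2.33591837  0.19300692] [0.4074925  0.38408562 0.04979556] [-2.98379266e+00 -9.82800628e-01  1.72706691e-03] [3.54132704e-01 1.97425685e-01 1.96343850e+00 1.78680688e-04
 9.81823367e-01 1.28845361e+00]
```

It has dropped through: the underside is about 8 mm below pin level. I'll push it home.

{"fn": "step_arm", "kwargs": {"series": [{"grip": 1.0, "x": 0.0, "y": 0.0, "z": 0.006, "ax": 0.0, "ay": 0.0, "az": 0.0}, {"grip": 1.0, "x": 0.0, "y": 0.0, "z": 0.012, "ax": 0.0, "ay": 0.0, "az": 0.0}, {"grip": 1.0, "x": 0.0, "y": 0.0, "z": 0.016, "ax": 0.0, "ay": 0.0, "az": 0.0}, {"grip": 1.0, "x": 0.0, "y": 0.0, "z": 0.018, "ax": 0.0, "ay": 0.0, "az": 0.0}, {"grip": 1.0, "x": 0.0, "y": 0.0, "z": 0.018, "ax": 0.0, "ay": 0.0, "az": 0.0}, {"grip": 1.0, "x": 0.0, "y": 0.0, "z": 0.018, "ax": 0.0, "ay": 0.0, "az": 0.0}]}}

```text
time: 8.7
tool_pos: [0.5258, 0.221, 0.0824]
tcp_rot: [2.984, 0.984, -0.002]
wrist_force: [-6.6, 0.4, 7.0]
width: 0.618
grip_force: 65.1
```

{"fn": "step_arm", "kwargs": {"series": [{"grip": 1.0, "x": 0.0, "y": 0.0, "z": 0.004, "ax": 0.0, "ay": 0.0, "az": 0.0}, {"grip": 1.0, "x": 0.0, "y": 0.0, "z": 0.006, "ax": 0.0, "ay": 0.0, "az": 0.0}, {"grip": 1.0, "x": 0.0, "y": 0.0, "z": 0.006, "ax": 0.0, "ay": 0.0, "az": 0.0}, {"grip": 1.0, "x": 0.0, "y": 0.0, "z": 0.006, "ax": 0.0, "ay": 0.0, "az": 0.0}]}}

```text
time: 9.1
tool_pos: [0.5259, 0.221, 0.0813]
tcp_rot: [2.983, 0.984, -0.002]
wrist_force: [-11.4, -0.6, 18.6]
width: 0.616
grip_force: 66.2
```

{"fn": "step_arm", "kwargs": {"series": [{"grip": 1.0, "x": -0.0024, "y": -0.0018, "z": 0.003, "ax": 0.0, "ay": 0.0, "az": 0.0}, {"grip": 1.0, "x": -0.0024, "y": -0.0018, "z": 0.003, "ax": 0.0, "ay": 0.0, "az": 0.0}, {"grip": 1.0, "x": -0.0024, "y": -0.0018, "z": 0.003, "ax": 0.0, "ay": 0.0, "az": 0.0}, {"grip": 1.0, "x": -0.0024, "y": -0.0018, "z": 0.003, "ax": 0.0, "ay": 0.0, "az": 0.0}]}}

```text
time: 9.5
tool_pos: [0.5259, 0.2211, 0.0813]
tcp_rot: [2.983, 0.984, 0.003]
wrist_force: [-11.5, -2.3, 23.5]
width: 0.617
grip_force: 66.7
```

```bash
python3 - <<'E'
from h import *
from workcell import bot, imaging
a=imaging.read_camera("scene");b=imaging.read_camera("side")
def crop(d):
    u,v=proj(d,[.525,.219,.10]).astype(int)
    return cv2.resize(d["img"][v-50:v+50,u-40:u+40],None,fx=5,fy=5,interpolation=cv2.INTER_CUBIC)
cv2.imwrite("pics/c6.png",np.hstack([crop(a),crop(b)])[:,:,::-1])
s=bot.read_state();print(s["tool_pos"],s["wrist_force"],s["torque"],s["grip_force"])
E
```

```text
[0.52588149 0.22104688 0.08126468] [-11.1554034   -2.09344679  24.25211709] [-0.42684462  1.67361479  0.09014103] 66.73618294706102
```

View pics/c6.png

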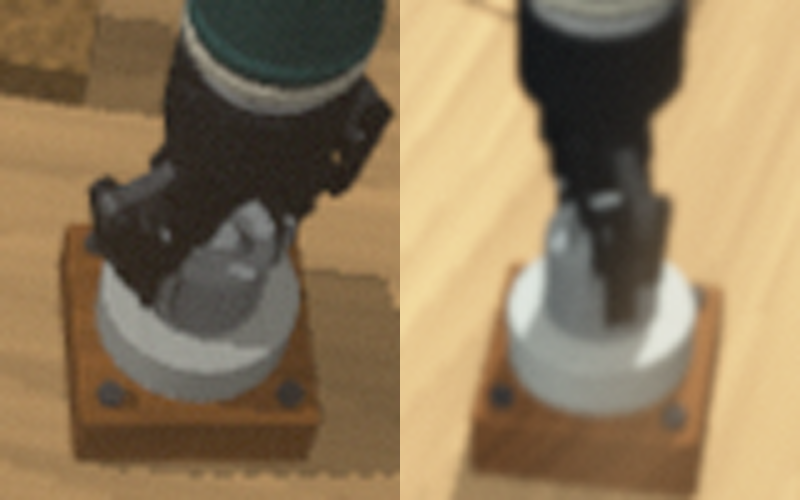

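The close-up shows the collar flush on the shoulder with no washer or gap visible. Its height did not change as the push rose from 18.6 to 24 N, so it is against the hard stop. I'll hand in.

```bash
python3 -c "
from workcell import bot
print(bot.finish_job())"
```

```text
the job is handed in; nothing more can be done
None
```

The collar is over the spigot with its keyways on the pins, pushed fully home against the shoulder, still gripped and held down at about 24 N; the job was handed in at about 9.6 s.

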